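# Set the wind-up game timer on the armrest shelf to five minutes

## Task

Set the free-standing wind-up timer on the oak shelf to five minutes the way such clockwork wants it: wind the dial clockwise past the ten-minute mark first, then turn it back to the five-minute mark, and let go. The dial is stiffer than the light timer's hold on the wood, so bear down on it while you turn, firmly but never with more than 25 N, so that the timer itself neither twists round nor slides; leave it standing where it was and do not disturb the things around it.

Things in the scene. Friction and masses are not known exactly. Their poses are not given: they have to be found in the camera images.
- timer: Wind-up timer: round white housing 86 mm across, flat top face 36 mm above the shelf, 0.17 kg, loose on three rubber feet 34 mm from its centre. Origin: centre of its underside, z up. Top edge: 60 fine black minute ticks, a heavier one every five minutes (30 degrees); the longest, at the timer's -x side and carried down the side, is the off mark (zero). Minutes count clockwise from above.
- timer_mark (a point): The off mark: point on the timer's top face, 41 mm from its centre on its -x side.
- timer_grip (a point): Middle of the dial's steel bar grip, on its axis, 51.5 mm above the shelf. Bar 40 mm long (this point's x), 12 wide (y), 22 tall: top 11 mm above this point, foot 11 mm below it on a round skirt 57 mm across, 4 thick, that turns with it. The -x end has a pointer nose and a black line, on the off mark at dial 0. A push on bar or skirt presses the timer onto the shelf; all are rigid.
- timer_dial (a joint): Dial angle in rad: 0 = pointer on the off mark (a stop), growing clockwise from above, 0.1047 a minute: five minutes 0.524, ten 1.047; stop at 5.8. Steady resistance of 0.14 N m either way; stays where left. Unpressed, the housing goes round with the dial; a downward push of 7 to 12 N, by the wood's friction, holds it; 14 to 17 N is ample.
- shelf: Oak cantilever shelf, fixed, 270 mm deep (x), 880 mm wide (y), 32 mm thick. Origin: centre of its underside; its top is at world z = 0.
- dock: Bystander, loose: white plastic remote dock, foot 100 by 74 mm, with a grey release button on its front ledge and a black remote locked in it, leaning back, 185 mm tall in all. Origin: centre of the foot's underside.
- coaster: Bystander, loose: stainless steel coaster disc, 100 mm across, 6 mm thick. Origin: centre of its underside.
- dice_cup: Bystander, loose: glass dice cup 74 mm across and 85 mm tall, with dice in it. Origin: centre of its underside.
- opener: Bystander, loose: yellow plastic bottle cap opener lying flat, 110 mm long (x axis), 42 mm wide at its ring, 10 mm thick. Origin: on its underside, near the middle of its length.
Things that resemble listed ones, but are neither listed nor needed, are in the scene too. What is shaped like the timer but yellow is not meant.

How it is judged:
On the way, in this order (a step that is already met when the one before it is completed fails the run):
1. the dial has been wound clockwise past the ten-minute mark (value of joint timer_dial above 1.055 rad), for 0.1 s.
2. the dial has been turned back to the five-minute mark (value of joint timer_dial between 0.464 and 0.584 rad), for 0.2 s.
At the end, for the whole second after the job is handed in: The dial, having been past ten minutes, stands at five minutes (0.524 rad) within 0.06 rad (about half a minute); the timer stands upright and at rest, let go, its centre and its off mark each within 12 mm of where they were at the start (all of step 2 and distance of each of timer, timer_mark from where it was at the start of the episode below 0.012 m and angle between timer's own z axis and vertical below 0.05 rad and linear speed of timer below 0.01 m/s and contact force between the fingers and timer below 0.2 N); the robot touches nothing.
It fails at once if the timer slid on the shelf: its centre moved more than 12 mm (distance of timer from where it was at the start of the episode above 0.012 m).
It fails at once if the timer twisted round: its off mark moved more than 12 mm (17 degrees) (distance of timer_mark from where it was at the start of the episode above 0.012 m).
It fails at once if the timer was pressed onto the shelf with more than 25 N (contact force between timer and shelf above 25 N).
It fails at once if the timer was tipped (angle between timer's own z axis and vertical above 0.15 rad).
It fails at once if the dock, coaster, dice cup or opener was moved more than 10 mm (distance of any of dock, coaster, dice_cup, opener from where it was at the start of the episode above 0.01 m).
It also fails if it takes over 56 s, if anything falls off the work surface, if the arm or the gripper's body presses on something with over 40 N, if the wrist force passes 120 N, or if a joint passes its speed limit or range.

## Robot

A 6-joint arm with a two-finger parallel gripper is mounted at the origin on the work surface. World frame = base frame: x ahead of the robot, y to its left, z up, the work surface at z = 0. Lengths are in m, angles in rad, forces in N, time in s.
With the tool pointing down it reaches from about 0.225 to 0.875 m from the base axis. Payload 3.4 kg.
Tool frame: the origin (TCP) lies at the very end of the fingers, on their centre line; the grasp point (between the pads) lies 19 mm behind it; z points along the fingers, y is the line along which they close (so a half turn about z gives the same grasp; the last joint's range is limited). The gripper opens to 85 mm and grips with 20 to 120 N. Pads are 22 mm wide; open, the fingers measure 114 mm over their backs; the gripper's body (76 mm by 85 mm) begins 54 mm behind the grasp point. The pads swing forward as they close: fully open they stand 13 mm farther back than shut.
Start: joints at [-0.121, 0.276, 1.505, -0, 1.361, -0.121], TCP at [0.575, -0, 0.231] pointing down, gripper open.
Joint ranges: [-2.89, 2.89], [-0.75, 2.08], [0.22, 2.7], [-1.18, 4.32], [0.11, 2.71], [-2.7, 2.7]. Speed limits (rad/s): [2.57, 2.57, 3.14, 3.14, 3.14, 3.14].

## Interface

Orientations are given as a unit quaternion [w, x, y, z].
In Python, from rig import get_state, optics, sign_off gives the robot as it stands.
- The arm moves only by the tool send_rows, never from a script. Its argument "increments" is a list of rows, each an object with "gripper": the gripper's target within -1 to 1 (shut at 1, half-way at 0, fully open at -1); "linear": the shift along the world's x, y, z in m, a list of three; "delta_rot": the turn, a rotation vector about the world's x, y, z in rad, a list of three. In form: [{"gripper": gripper, "linear": [dx, dy, dz], "delta_rot": [rx, ry, rz]}, ...]. A call has 1 to 8 rows; each row is the pose to reach, as a shift and turn from the pose commanded when the call began; what a row does not reach only later rows make up. A row lasts 1/10 s, in which the tool goes at most 50 mm and 8.59 degrees, less where a joint would pass 70% of its speed; a pose out of reach is approached as far as the arm can. A call with a gripper value outside its range is refused whole. The fingers move at their own pace and stop on an object; "newtons" is the grip in N (left out, the last holds). Time passes only in rows, so rows that repeat a pose let the fingers close. It gives the time, the measured TCP pose, the force, the opening and the grip force at its end, in the units of the state.
- get_state(): the state, without advancing time (a new reading comes with each control period).
- optics.get_image(name): name is "scene" or "side" or "wrist"; returns a dict with "pixels" (400x640x3 uint8, blue, green, red), "K" (3x3 intrinsics, pixels), "rvec" (rotation vector, rad) and "tvec" (3), from world to camera coordinates, as OpenCV has them; the wrist camera has in their place "T_tool_cam" (4x4, takes a point from camera to tool coordinates, whose origin is the TCP and whose axes are the flange's). Camera axes: x right, y down, z forward; pixel columns grow to the right and rows downward; lengths in m; the calibration is good to about 2 mm. A picture is of the moment at which its call begins: read the wrist's pose just before it. There is no depth.
- sign_off(): hands the job in; it is judged then, once.
The state is a dict: "clock": time; "qpos": joint angles; "qd": joint speeds; "effort": joint torques, N m; "position": TCP position; "ee_rot": TCP orientation; "contact_force": force on the tool from outside, world axes, zero at the start; "moment": the same for the moment, N m; "width": finger opening in m; "gripper_force": force on a finger pad.
Only numpy, scipy, OpenCV 4.12 (cv2) and the standard library are available. Lean on these libraries where they do the work, as an engineer would, in place of code of your own. Each camera call takes 0.05 s, during which the arm holds its last target. There are 200 camera calls.

## Working session

There is one attempt and no reset: what is moved stays moved. The work goes in short steps, Python scripts to look and compute and a tool call to move; the robot and the scene stay as the last step left them, time stands still between calls to the robot, and variables do not carry over. Pictures are saved under pics/ and viewed, at most 10 in all, crops included, and the job is handed in when it is done.

Besides the shell and the picture viewer there is one more tool, called by a JSON object that holds its "fn" and its "kwargs", one argument or row to a line. send_rows: Moves the arm, as the interface text tells. Its arguments: {"type":"object","properties":{"increments":{"type":"array"},"newtons":{"type":"number"}},"required":["increments"]}

```bash
mkdir -p pics; ls; cat > h.py <<'E'
import numpy as np, cv2
from rig import get_state, optics, sign_off
def ray(im,u,v,z,T=None):
    K=im["K"]; p=np.linalg.inv(K)@[u,v,1]
    if "rvec" in im:
        R,_=cv2.Rodrigues(np.array(im["rvec"],float)); t=np.array(im["tvec"],float).ravel()
        c=-R.T@t; d=R.T@p
    else:
        M=T@np.array(im["T_tool_cam"]); c=M[:3,3]; d=M[:3,:3]@p
    return c+d*(z-c[2])/d[2]
def tool(s):
    from scipy.spatial.transform import Rotation as R
    q=s["ee_rot"]; T=np.eye(4); T[:3,:3]=R.from_quat([q[1],q[2],q[3],q[0]]).as_matrix(); T[:3,3]=s["position"]; return T
E
python3 - <<'E'
from h import *
print(get_state())
a=optics.get_image("scene"); cv2.imwrite("pics/scene.png",a["pixels"])
s=get_state(); w=optics.get_image("wrist"); cv2.imwrite("pics/wrist.png",w["pixels"])
print(w["T_tool_cam"])
E
```

```text
pics
{'clock': 0.0, 'qpos': array([-1.21016491e-01,  2.76585542e-01,  1.50614698e+00,  2.75572015e-05,
        1.36067160e+00, -1.21013847e-01]), 'qd': array([ 0.00359005,  0.00034406,  0.00011063, -0.0008697 ,  0.00044339,
        0.00090073]), 'effort': array([ 6.20495921e-04, -4.16768074e+01, -2.45808578e+01, -1.52056768e-04,
        1.11346930e-02,  1.69860516e-05]), 'position': array([5.74474827e-01, 5.88911541e-05, 2.30439569e-01]), 'ee_rot': array([-7.21392149e-04,  7.07109467e-01,  7.07103515e-01, -5.47846798e-04]), 'contact_force': array([0.19849281, 0.65959262, 0.09815597]), 'moment': array([-0.03709751, -0.00535924, -0.03406329]), 'gripper_force': 0.0, 'width': 0.0853427355721778}
[[-5.44406325e-04 -9.53352744e-01 -3.01857995e-01  7.76275819e-02]
 [ 9.99999479e-01 -2.58482403e-04 -9.87156669e-04  4.57450625e-04]
 [ 8.63083539e-04 -3.01858375e-01  9.53352388e-01 -1.41872752e-01]
 [ 0.00000000e+00  0.00000000e+00  0.00000000e+00  1.00000000e+00]]
```

View pics/scene.png

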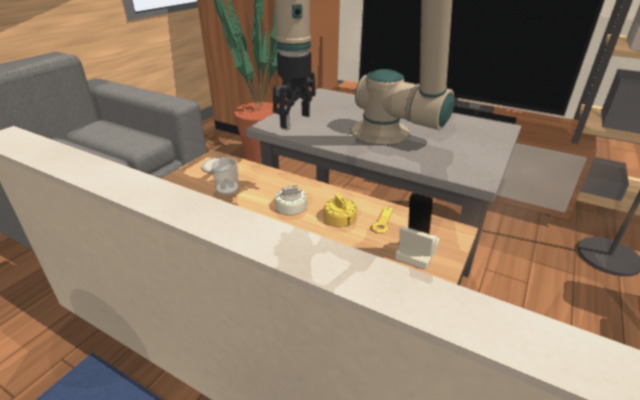

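View pics/wrist.png

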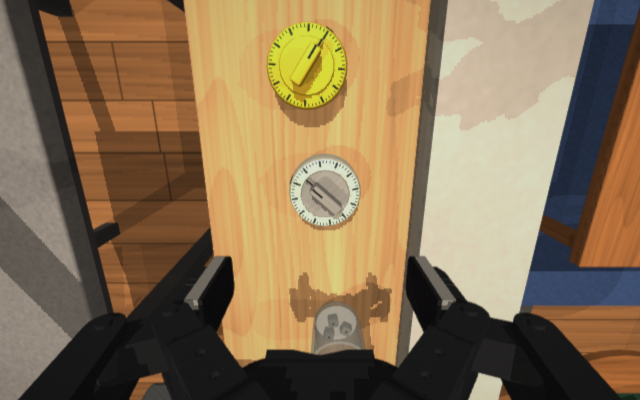

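The wrist view shows the white timer at (325,192), with its pointer to the upper left, the yellow one at (307,65) and the dice cup at (338,325). Next I'll measure from this view and zoom in.

```bash
python3 - <<'E'
from h import *
s=get_state(); w=optics.get_image("wrist"); T=tool(s); im=w["pixels"]
print("timer",ray(w,325,190,.036,T),"cup top",ray(w,338,322,.085,T),"yellow",ray(w,307,63,.036,T))
hsv=cv2.cvtColor(im,cv2.COLOR_BGR2HSV)
m=((hsv[...,1]<40)&(hsv[...,2]>150)).astype(np.uint8); m[:140]=0;m[245:]=0;m[:,:270]=0;m[:,380:]=0
c=max(cv2.findContours(m,0,2)[0],key=cv2.contourArea); e=cv2.fitEllipse(cv2.convexHull(c)); print(e, ray(w,*e[0],.036,T))
for d in [(0,0),(e[1][0]/2,0),(-e[1][0]/2,0),(0,e[1][1]/2),(0,-e[1][1]/2)]: print(ray(w,e[0][0]+d[0],e[0][1]+d[1],.036,T)-ray(w,*e[0],.036,T))
cv2.imwrite("pics/crop.png",cv2.resize(im[145:240,275:375],None,fx=6,fy=6,interpolation=cv2.INTER_CUBIC))
E
```

```text
timer [ 0.58075576 -0.01423973  0.036     ] cup top [ 0.59582949 -0.15948617  0.085     ] yellow [0.56148346 0.12160206 0.036     ]
((324.46954345703125, 191.6151885986328), (65.96929931640625, 68.03311920166016), 84.31304168701172) [ 0.58014394 -0.01620077  0.036     ]
[0. 0. 0.]
[3.86479400e-02 6.36801612e-06 0.00000000e+00]
[-3.86704081e-02 -6.37171819e-06  0.00000000e+00]
[ 0.00019339 -0.04290211  0.        ]
[-0.00018004  0.03994045  0.        ]
```

View pics/crop.png

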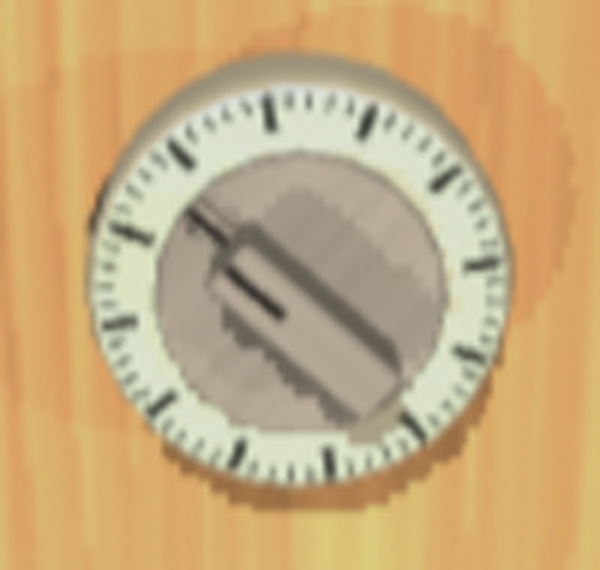

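The crop shows the dial. The off mark is at about (118,228), the only tick carried down the side. The five-minute tick is at (180,153), and the bar runs from the pointer at (190,208) to (380,390). The dial therefore starts a few minutes past off.

```bash
python3 - <<'E'
from h import *
s=get_state(); w=optics.get_image("wrist"); T=tool(s)
P=lambda x,y,z: ray(w,275+(x+.5)/6-.5,145+(y+.5)/6-.5,z,T)[:2]
ang=lambda d: np.degrees(np.arctan2(d[1],d[0]))
hs=np.array([P(*p,.036) for p in [(135,235),(180,153),(270,113),(368,122),(447,178),(482,264),(468,354),(414,428),(330,464),(237,454),(161,406),(118,324)]])
c=hs.mean(0); print("c",c,"radii",np.linalg.norm(hs-c,axis=1).round(4)); print([round(ang(p-c),1) for p in hs])
print("noseline",ang(P(190,208,.0405)-P(230,243,.0405)),ang(P(190,208,.0405)-c),"bar top line",ang(P(228,268,.0625)-P(285,317,.0625)),"edges",ang(P(245,235,.0625)-P(400,365,.0625)))
top=[P(*p,.0625) for p in [(245,248),(400,372),(365,418),(215,285)]]; print(top,np.mean(top,0))
E
```

```text
c [ 0.58058544 -0.01864501] radii [0.0343 0.0364 0.0362 0.0363 0.0363 0.0358 0.0354 0.0361 0.0362 0.0358
 0.0363 0.0365]
[np.float64(159.7), np.float64(129.6), np.float64(99.6), np.float64(69.6), np.float64(39.6), np.float64(9.8), np.float64(-20.4), np.float64(-50.7), np.float64(-80.3), np.float64(-110.7), np.float64(-140.1), np.float64(-170.3)]
noseline 137.77773699064562 139.2341649032438 bar top line 138.1528865737009 edges 139.09156437872494
[array([ 0.57014446, -0.00250037]), array([ 0.59838241, -0.02588698]), array([ 0.59212227, -0.03482997]), array([ 0.56470848, -0.00937485])] [ 0.58133941 -0.01814804]
```

{"fn": "send_rows", "kwargs": {
  "increments": [
    {"gripper":0.3,"linear":[0.001,-0.003,-0.015],"delta_rot":[0,0,0.12]},
    {"gripper":0.3,"linear":[0.002,-0.006,-0.03],"delta_rot":[0,0,0.24]},
    {"gripper":0.3,"linear":[0.003,-0.009,-0.05],"delta_rot":[0,0,0.36]},
    {"gripper":0.3,"linear":[0.004,-0.012,-0.07],"delta_rot":[0,0,0.48]},
    {"gripper":0.3,"linear":[0.005,-0.015,-0.09],"delta_rot":[0,0,0.6]},
    {"gripper":0.3,"linear":[0.006,-0.018,-0.11],"delta_rot":[0,0,0.72]},
    {"gripper":0.3,"linear":[0.0065,-0.0185,-0.12],"delta_rot":[0,0,0.855]},
    {"gripper":0.3,"linear":[0.0065,-0.0185,-0.12],"delta_rot":[0,0,0.855]}
  ]
}}

```text
clock: 1.0
position: [0.5802, -0.0184, 0.1094]
ee_rot: [-0.002, 0.351, 0.937, -0.0]
contact_force: [0.1, 0.2, -0.1]
width: 0.0301
gripper_force: 0.0
```

```bash
python3 - <<'E'
from h import *
s=get_state(); w=optics.get_image("wrist"); T=tool(s); cv2.imwrite("pics/w2.png",w["pixels"])
print(s["clock"],s["position"],T[:3,0],s["qpos"],s["width"],s["contact_force"])
E
```

```text
1.0 [ 0.5801684  -0.018441    0.10938121] [-0.75426964  0.65655516  0.00355494] [-1.51648834e-01  3.77864901e-01  1.67342265e+00  4.83453768e-05
  1.09448590e+00 -1.00622327e+00] 0.030066051289307432 [ 0.07352929  0.19993508 -0.13915279]
```

View pics/w2.png

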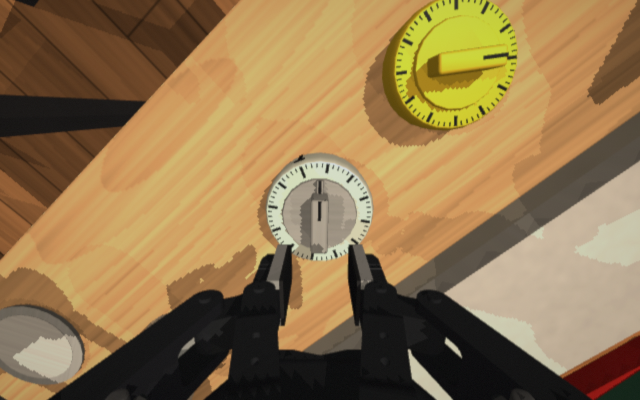

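The bar stands upright in the image at x≈319, midway between the fingers (285 and 355), and the timer's face is centred near (320,208). I'll check the centre and the bar angle once more.

```bash
python3 - <<'E'
from h import *
s=get_state(); w=optics.get_image("wrist"); T=tool(s); im=w["pixels"]
c=[ray(w,u,v,.036,T)[:2] for u,v in [(266,210),(373,210)]]; print(c,np.linalg.norm(c[0]-c[1]),np.mean(c,0))
cv2.imwrite("pics/w2c.png",cv2.resize(im[145:270,255:385],None,fx=4.6,fy=4.6,interpolation=cv2.INTER_CUBIC))
E
```

```text
[array([ 0.5523706 , -0.04758646]), array([0.60652834, 0.01432538])] 0.08225652653013332 [ 0.57944947 -0.01663054]
```

View pics/w2c.png

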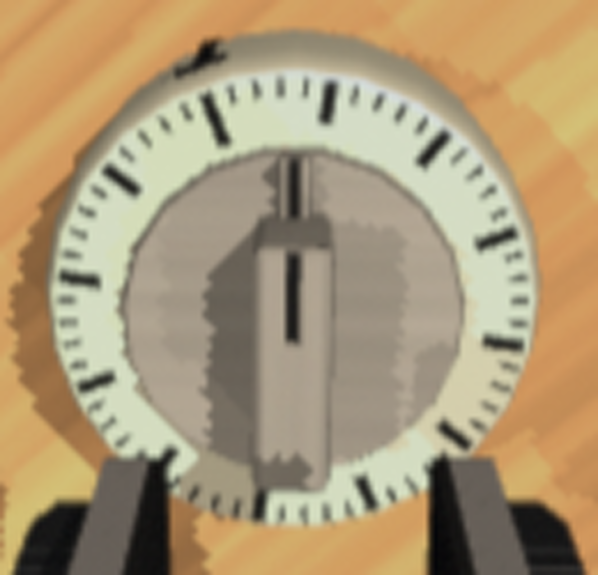

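The 4.6x crop has the off mark at (216,120), the five-minute tick at (329,102), the nose line at (294,160)–(294,215), and the bar top from (257,248)/(332,248) to about (253,465)/(328,490).

```bash
python3 - <<'E'
from h import *
s=get_state(); w=optics.get_image("wrist"); T=tool(s)
P=lambda x,y,z: ray(w,255+(x+.5)/4.6-.5,145+(y+.5)/4.6-.5,z,T)[:2]
ang=lambda d: np.degrees(np.arctan2(d[1],d[0]))
pt={0:(216,120),5:(329,102),10:(434,149),15:(496,240),20:(504,345),25:(456,436),30:(370,494),35:(260,505),45:(96,382),50:(80,280),55:(122,182)}
h={k:P(*v,.036) for k,v in pt.items()}
A=np.array([[2*p[0],2*p[1],1] for p in h.values()]); b=[p@p for p in h.values()]
x=np.linalg.lstsq(A,b,rcond=None)[0]; c=x[:2]; print("c",c,np.sqrt(x[2]+c@c))
o=[(ang(p-c)+6*k)%360 for k,p in h.items()]; print(np.round(o,1),"off",np.mean(o))
print("bar",ang(P(294,158,.0405)-P(294,215,.0405)),ang(P(294,158,.0405)-c),ang(P(293,255,.0625)-P(293,340,.0625)),ang(P(257,248,.0625)-P(254,460,.0625)), ang(P(333,248,.0625)-P(330,480,.0625)),"toolx",ang(T[:2,0]))
q=(P(257,248,.0625)+P(333,248,.0625))/2; print("bar front mid",q,"tool frame of it and c:",T[:2,:2].T@(q-T[:2,3]),T[:2,:2].T@(c-T[:2,3]))
E
```

```text
c [ 0.58169618 -0.01905686] 0.03607910521114078
[159.5 159.8 160.1 160.  159.9 160.2 160.5 159.3 158.8 159.2 159.6] off 159.71363947634143
bar 138.73645998117252 138.6480338330564 138.72386413124747 137.49474621344476 138.51870908120125 toolx 138.82351605936597
bar front mid [ 0.56710614 -0.00590493] tool frame of it and c: [ 1.92378522e-02 -5.15448076e-05] [-0.00040284 -0.00034501]
```

{"fn": "send_rows", "kwargs": {
  "increments": [
    {"gripper":0.3,"linear":[0,0,-0.02],"delta_rot":[0,0,0]},
    {"gripper":0.3,"linear":[0,0,-0.04],"delta_rot":[0,0,0]},
    {"gripper":0.3,"linear":[0,0,-0.055],"delta_rot":[0,0,0]},
    {"gripper":0.3,"linear":[0,0,-0.064],"delta_rot":[0,0,0]},
    {"gripper":0.3,"linear":[0,0,-0.064],"delta_rot":[0,0,0]},
    {"gripper":0.3,"linear":[0,0,-0.064],"delta_rot":[0,0,0]}
  ],
  "newtons": 20
}}

```text
clock: 1.75
position: [0.5822, -0.0186, 0.0481]
ee_rot: [0.001, 0.351, 0.937, 0.0]
contact_force: [0.3, 0.7, 0.3]
width: 0.0299
gripper_force: 0.0
```

Next: close gently in steps.

{"fn": "send_rows", "kwargs": {
  "increments": [
    {"gripper":0.5,"linear":[0,0,0],"delta_rot":[0,0,0]},
    {"gripper":0.6,"linear":[0,0,0],"delta_rot":[0,0,0]},
    {"gripper":0.7,"linear":[0,0,0],"delta_rot":[0,0,0]},
    {"gripper":0.8,"linear":[0,0,0],"delta_rot":[0,0,0]},
    {"gripper":0.9,"linear":[0,0,0],"delta_rot":[0,0,0]},
    {"gripper":0.9,"linear":[0,0,0],"delta_rot":[0,0,0]},
    {"gripper":0.9,"linear":[0,0,0],"delta_rot":[0,0,0]}
  ],
  "newtons": 20
}}

```text
clock: 2.45
position: [0.5817, -0.0188, 0.0478]
ee_rot: [0.0, 0.35, 0.937, -0.0]
contact_force: [-1.1, -1.3, 4.9]
width: 0.0116
gripper_force: 23.7
```

{"fn": "send_rows", "kwargs": {
  "increments": [
    {"gripper":0.9,"linear":[0,0,-0.0005],"delta_rot":[0,0,0]},
    {"gripper":0.9,"linear":[0,0,-0.0005],"delta_rot":[0,0,0]},
    {"gripper":0.9,"linear":[0,0,-0.0005],"delta_rot":[0,0,0]}
  ]
}}

```text
clock: 2.75
position: [0.5817, -0.0188, 0.0478]
ee_rot: [0.0, 0.35, 0.937, -0.0]
contact_force: [-2.7, -1.9, 8.3]
width: 0.0113
gripper_force: 24.1
```

{"fn": "send_rows", "kwargs": {
  "increments": [
    {"gripper":0.9,"linear":[0,0,-0.0004],"delta_rot":[0,0,0]},
    {"gripper":0.9,"linear":[0,0,-0.0008],"delta_rot":[0,0,0]},
    {"gripper":0.9,"linear":[0,0,-0.0008],"delta_rot":[0,0,0]},
    {"gripper":0.9,"linear":[0,0,-0.0008],"delta_rot":[0,0,0]}
  ]
}}

```text
clock: 3.15
position: [0.5817, -0.0189, 0.0477]
ee_rot: [0.001, 0.35, 0.937, -0.0]
contact_force: [-3.4, -1.9, 12.6]
width: 0.0113
gripper_force: 24.6
```

{"fn": "send_rows", "kwargs": {
  "increments": [
    {"gripper":0.9,"linear":[-0.0003,-0.0002,-0.0003],"delta_rot":[0,0,0]},
    {"gripper":0.9,"linear":[-0.0003,-0.0002,-0.0003],"delta_rot":[0,0,-0.02]},
    {"gripper":0.9,"linear":[-0.0003,-0.0002,-0.0003],"delta_rot":[0,0,-0.04]},
    {"gripper":0.9,"linear":[-0.0003,-0.0002,-0.0003],"delta_rot":[0,0,-0.06]},
    {"gripper":0.9,"linear":[-0.0003,-0.0002,-0.0003],"delta_rot":[0,0,-0.08]}
  ]
}}

```text
clock: 3.65
position: [0.5815, -0.0191, 0.0476]
ee_rot: [0.001, 0.388, 0.922, -0.0]
contact_force: [-4.1, -1.0, 13.3]
width: 0.0116
gripper_force: 24.7
```

```bash
python3 - <<'E'
from h import *
s=get_state(); T=tool(s); print(s["moment"],s["contact_force"],np.degrees(np.arctan2(T[1,0],T[0,0])))
E
```

```text
[-0.23287813  0.58747559  0.12901697] [-4.11333733 -0.99143059 13.29888038] 134.401038293163
```

{"fn": "send_rows", "kwargs": {
  "increments": [
    {"gripper":0.9,"linear":[-0.0003,0,-0.0002],"delta_rot":[0,0,-0.03]},
    {"gripper":0.9,"linear":[-0.0005,0,-0.0002],"delta_rot":[0,0,-0.06]},
    {"gripper":0.9,"linear":[-0.0005,0,-0.0002],"delta_rot":[0,0,-0.09]},
    {"gripper":0.9,"linear":[-0.0005,0,-0.0002],"delta_rot":[0,0,-0.12]},
    {"gripper":0.9,"linear":[-0.0005,0,-0.0002],"delta_rot":[0,0,-0.15]}
  ]
}}

```text
clock: 4.15
position: [0.5814, -0.0192, 0.0475]
ee_rot: [0.001, 0.456, 0.89, -0.0]
contact_force: [-3.3, -1.6, 14.4]
width: 0.0113
gripper_force: 24.8
```

{"fn": "send_rows", "kwargs": {
  "increments": [
    {"gripper":0.9,"linear":[-0.0002,-0.0002,0],"delta_rot":[0,0,-0.03]},
    {"gripper":0.9,"linear":[-0.0003,-0.0002,0],"delta_rot":[0,0,-0.06]},
    {"gripper":0.9,"linear":[-0.0003,-0.0002,0],"delta_rot":[0,0,-0.09]},
    {"gripper":0.9,"linear":[-0.0003,-0.0002,0],"delta_rot":[0,0,-0.12]},
    {"gripper":0.9,"linear":[-0.0003,-0.0002,0],"delta_rot":[0,0,-0.15]}
  ]
}}

```text
clock: 4.65
position: [0.5813, -0.0193, 0.0475]
ee_rot: [0.001, 0.521, 0.853, 0.0]
contact_force: [-2.4, -1.5, 13.7]
width: 0.0112
gripper_force: 24.8
```

```bash
python3 - <<'E'
from h import *
s=get_state(); w=optics.get_image("wrist"); T=tool(s); print(s["moment"],np.degrees(np.arctan2(T[1,0],T[0,0])))
cv2.imwrite("pics/w3.png",cv2.resize(w["pixels"][130:310,200:440],None,fx=3.2,fy=3.2,interpolation=cv2.INTER_CUBIC))
E
```

```text
[-0.24328069  0.37316717  0.2216881 ] 117.18770922250353
```

View pics/w3.png

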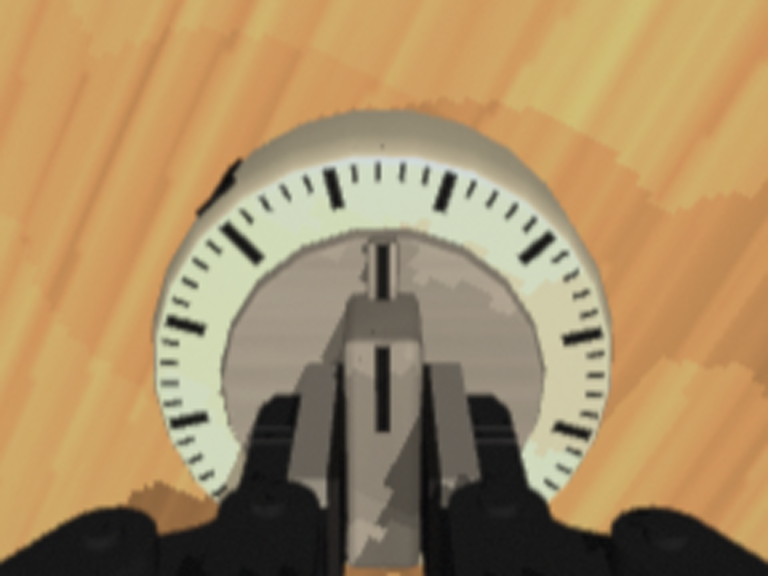

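The pointer, at (382,260), now stands at about seven minutes. That agrees with a stationary housing, and the off mark at (240,240) is where it should be. Winding on.

{"fn": "send_rows", "kwargs": {
  "increments": [
    {"gripper":0.9,"linear":[-0.0002,-0.0002,-0.0001],"delta_rot":[0,0,-0.03]},
    {"gripper":0.9,"linear":[-0.0003,-0.0002,-0.0001],"delta_rot":[0,0,-0.06]},
    {"gripper":0.9,"linear":[-0.0003,-0.0002,-0.0001],"delta_rot":[0,0,-0.09]},
    {"gripper":0.9,"linear":[-0.0003,-0.0002,-0.0001],"delta_rot":[0,0,-0.12]},
    {"gripper":0.9,"linear":[-0.0003,-0.0002,-0.0001],"delta_rot":[0,0,-0.15]},
    {"gripper":0.9,"linear":[-0.0003,-0.0002,-0.0001],"delta_rot":[0,0,-0.18]},
    {"gripper":0.9,"linear":[-0.0003,-0.0002,-0.0001],"delta_rot":[0,0,-0.21]}
  ]
}}

```text
clock: 5.4
position: [0.5811, -0.0194, 0.0475]
ee_rot: [0.001, 0.608, 0.794, 0.001]
contact_force: [-2.7, -1.3, 14.0]
width: 0.0114
gripper_force: 24.8
```

{"fn": "send_rows", "kwargs": {
  "increments": [
    {"gripper":0.9,"linear":[0,0,0],"delta_rot":[0,0,-0.03]},
    {"gripper":0.9,"linear":[0,0,0],"delta_rot":[0,0,-0.06]},
    {"gripper":0.9,"linear":[0,0,0],"delta_rot":[0,0,-0.09]},
    {"gripper":0.9,"linear":[0,0,0],"delta_rot":[0,0,-0.12]},
    {"gripper":0.9,"linear":[0,0,0],"delta_rot":[0,0,-0.15]},
    {"gripper":0.9,"linear":[0,0,0],"delta_rot":[0,0,-0.18]},
    {"gripper":0.9,"linear":[0,0,0],"delta_rot":[0,0,-0.21]},
    {"gripper":0.9,"linear":[0,0,0],"delta_rot":[0,0,-0.23]}
  ]
}}

```text
clock: 6.2
position: [0.5809, -0.0195, 0.0475]
ee_rot: [0.001, 0.695, 0.719, 0.001]
contact_force: [-2.8, -1.4, 13.8]
width: 0.0114
gripper_force: 24.8
```

```bash
python3 - <<'E'
from h import *
s=get_state(); w=optics.get_image("wrist"); T=tool(s); print(s["moment"],s["contact_force"],s["position"],np.degrees(np.arctan2(T[1,0],T[0,0])))
cv2.imwrite("pics/w4.png",cv2.resize(w["pixels"][130:310,200:440],None,fx=3.2,fy=3.2,interpolation=cv2.INTER_CUBIC))
E
```

```text
[-0.26791654  0.47414294  0.1844419 ] [-2.81402108 -1.40733531 13.78570693] [ 0.58090068 -0.01947393  0.047533  ] 91.9906463873502
```

View pics/w4.png

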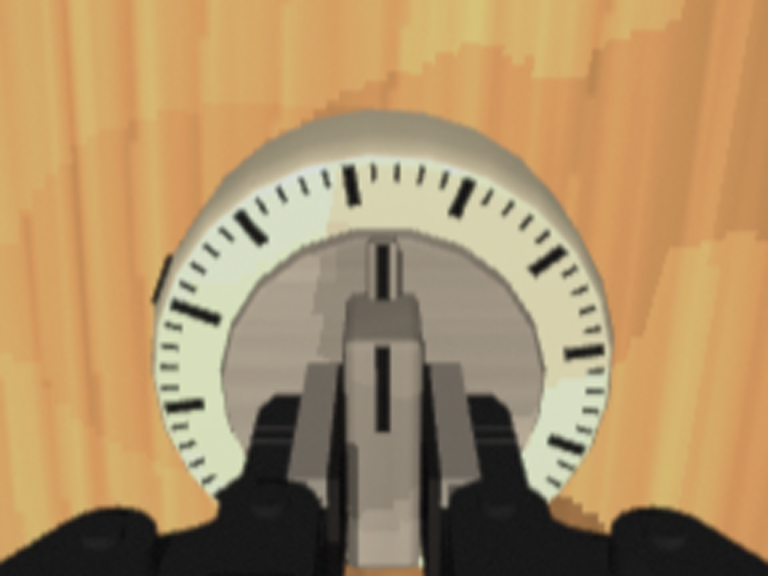

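The pointer (382,260) is about 1.3 minutes past the ten-minute tick (351,187), so the dial is near 1.18 rad. The housing has not twisted. Turning back 0.66 rad.

{"fn": "send_rows", "kwargs": {
  "increments": [
    {"gripper":0.9,"linear":[-0.0002,-0.0001,0],"delta_rot":[0,0,0.02]},
    {"gripper":0.9,"linear":[-0.0002,-0.0001,0],"delta_rot":[0,0,0.05]},
    {"gripper":0.9,"linear":[-0.0002,-0.0001,0],"delta_rot":[0,0,0.08]},
    {"gripper":0.9,"linear":[-0.0002,-0.0001,0],"delta_rot":[0,0,0.11]},
    {"gripper":0.9,"linear":[-0.0002,-0.0001,0],"delta_rot":[0,0,0.14]},
    {"gripper":0.9,"linear":[-0.0002,-0.0001,0],"delta_rot":[0,0,0.17]},
    {"gripper":0.9,"linear":[-0.0002,-0.0001,0],"delta_rot":[0,0,0.2]},
    {"gripper":0.9,"linear":[-0.0002,-0.0001,0],"delta_rot":[0,0,0.22]}
  ]
}}

```text
clock: 7.05
position: [0.5811, -0.0194, 0.0475]
ee_rot: [0.001, 0.611, 0.791, 0.001]
contact_force: [-2.7, -0.3, 13.5]
width: 0.0112
gripper_force: 24.8
```

{"fn": "send_rows", "kwargs": {
  "increments": [
    {"gripper":0.9,"linear":[0,0,0],"delta_rot":[0,0,0.03]},
    {"gripper":0.9,"linear":[0,0,0],"delta_rot":[0,0,0.06]},
    {"gripper":0.9,"linear":[0,0,0],"delta_rot":[0,0,0.09]},
    {"gripper":0.9,"linear":[0,0,0],"delta_rot":[0,0,0.12]},
    {"gripper":0.9,"linear":[0,0,0],"delta_rot":[0,0,0.15]},
    {"gripper":0.9,"linear":[0,0,0],"delta_rot":[0,0,0.18]},
    {"gripper":0.9,"linear":[0,0,0],"delta_rot":[0,0,0.21]},
    {"gripper":0.9,"linear":[0,0,0],"delta_rot":[0,0,0.22]}
  ]
}}

```text
clock: 7.85
position: [0.5812, -0.0193, 0.0476]
ee_rot: [0.002, 0.521, 0.854, 0.001]
contact_force: [-1.9, -0.5, 14.0]
width: 0.0114
gripper_force: 24.8
```

{"fn": "send_rows", "kwargs": {
  "increments": [
    {"gripper":0.9,"linear":[0,0,0],"delta_rot":[0,0,0.03]},
    {"gripper":0.9,"linear":[0,0,0],"delta_rot":[0,0,0.06]},
    {"gripper":0.9,"linear":[0,0,0],"delta_rot":[0,0,0.09]},
    {"gripper":0.9,"linear":[0,0,0],"delta_rot":[0,0,0.12]},
    {"gripper":0.9,"linear":[0,0,0],"delta_rot":[0,0,0.15]},
    {"gripper":0.9,"linear":[0,0,0],"delta_rot":[0,0,0.18]},
    {"gripper":0.9,"linear":[0,0,0],"delta_rot":[0,0,0.21]},
    {"gripper":0.9,"linear":[0,0,0],"delta_rot":[0,0,0.22]}
  ]
}}

```text
clock: 8.65
position: [0.5814, -0.0192, 0.0475]
ee_rot: [0.002, 0.424, 0.906, 0.001]
contact_force: [-1.9, -0.4, 13.1]
width: 0.0112
gripper_force: 24.8
```

```bash
python3 - <<'E'
from h import *
s=get_state(); w=optics.get_image("wrist"); T=tool(s); print(s["moment"],s["contact_force"],s["position"],np.degrees(np.arctan2(T[1,0],T[0,0])))
cv2.imwrite("pics/w5.png",cv2.resize(w["pixels"][130:310,200:440],None,fx=3.2,fy=3.2,interpolation=cv2.INTER_CUBIC))
E
```

```text
[-0.03628424  0.21556861 -0.11452954] [-1.86455402 -0.39783619 13.1284524 ] [ 0.58136496 -0.01924628  0.04754757] 129.82122883339875
```

View pics/w5.png

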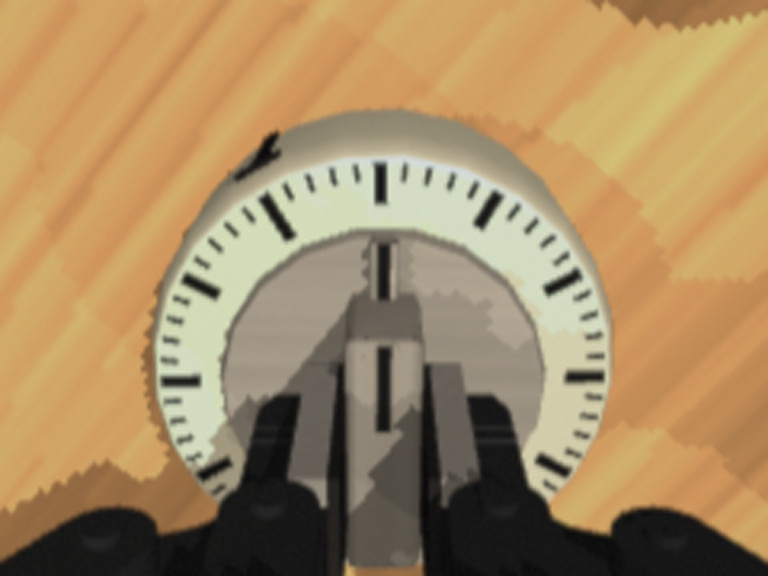

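The pointer (382,270) sits exactly on the five-minute tick (381,183). Easing the press a little, then opening.

{"fn": "send_rows", "kwargs": {
  "increments": [
    {"gripper":0.9,"linear":[0,0,0.0005],"delta_rot":[0,0,-0.003]},
    {"gripper":0.9,"linear":[0,0,0.001],"delta_rot":[0,0,-0.003]},
    {"gripper":0.6,"linear":[0,0,0.001],"delta_rot":[0,0,-0.003]},
    {"gripper":0.4,"linear":[0,0,0.001],"delta_rot":[0,0,-0.003]},
    {"gripper":0.3,"linear":[0,0,0.001],"delta_rot":[0,0,-0.003]},
    {"gripper":0.3,"linear":[0,0,0.001],"delta_rot":[0,0,-0.003]}
  ]
}}

```text
clock: 9.3
position: [0.5796, -0.019, 0.0459]
ee_rot: [-0.0, 0.425, 0.905, -0.0]
contact_force: [0.5, -0.8, -0.6]
width: 0.03
gripper_force: 0.0
```

{"fn": "send_rows", "kwargs": {
  "increments": [
    {"gripper":0.3,"linear":[0,0,0.01],"delta_rot":[0,0,0]},
    {"gripper":0.3,"linear":[0,0,0.03],"delta_rot":[0,0,0]},
    {"gripper":0.3,"linear":[0,0,0.06],"delta_rot":[0,0,0]},
    {"gripper":0.3,"linear":[0,0,0.09],"delta_rot":[0,0,0]},
    {"gripper":0.3,"linear":[0,0,0.1],"delta_rot":[0,0,0]},
    {"gripper":0.3,"linear":[0,0,0.1],"delta_rot":[0,0,0]},
    {"gripper":0.3,"linear":[0,0,0.1],"delta_rot":[0,0,0]}
  ]
}}

```text
clock: 10.0
position: [0.5792, -0.0191, 0.1456]
ee_rot: [-0.001, 0.425, 0.905, -0.0]
contact_force: [-0.8, -0.8, -0.3]
width: 0.0298
gripper_force: 0.0
```

```bash
python3 - <<'E'
from h import *
s=get_state(); w=optics.get_image("wrist"); T=tool(s); print(s["contact_force"],s["position"],s["width"],np.degrees(np.arctan2(T[1,0],T[0,0])))
cv2.imwrite("pics/w6.png",cv2.resize(w["pixels"][130:270,240:400],None,fx=4,fy=4,interpolation=cv2.INTER_CUBIC))
E
```

```text
[-0.75312889 -0.79341293 -0.29169441] [ 0.57915182 -0.01910291  0.14562507] 0.029779772537240845 129.65019927949282
```

View pics/w6.png

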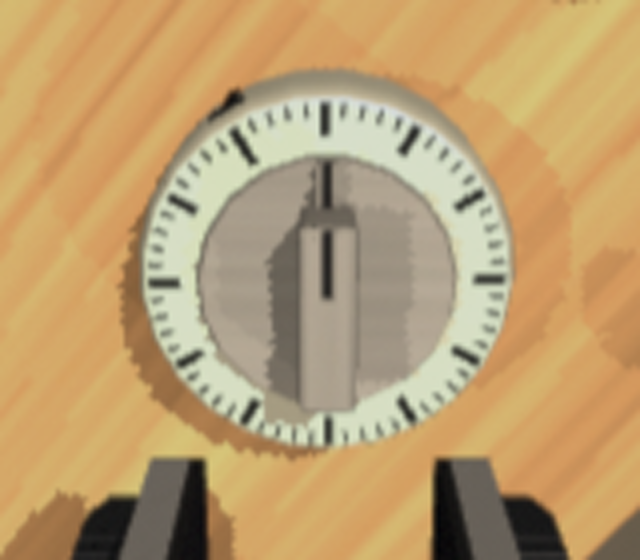

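The pointer line (326,185) is on the five-minute tick (325,120), and the off mark is at (243,146), 30° away. The fingers are clear of the timer, so I'm handing the job in.

```bash
python3 -c "
from rig import sign_off; print(sign_off())"
```

```text
the job is handed in; nothing more can be done
None
```

The white timer was wound to about 11.3 minutes, turned back to five and let go; in the last picture the pointer is on the five-minute mark, the housing had not visibly twisted or slid, the measured push stayed under about 15 N, and the job is handed in (no verdict returned).

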